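# Dial the ball dispenser and pour the small feed-board balls

## Robot

A 7-joint arm with a two-finger parallel gripper is mounted at the origin on the work surface. World frame = base frame: x ahead of the robot, y to its left, z up, the work surface at z = 0. Lengths are in m, angles in rad, forces in N, time in s.
With the tool pointing down it reaches from about 0.35 to 0.9 m from the base axis. Payload 7.2 kg.
Tool frame: the origin (TCP) lies on the mounting face of the last link; the fingertips stand robot.tcp_to_tips ahead of it and the grasp point (between the pads) lies 155 mm ahead of it (robot.tcp_to_tips is the distance from the TCP to the fingertips, in m); z points along the fingers, y is the line along which they close (so a half turn about z gives the same grasp; the last joint's range is limited). The gripper opens to 85 mm and grips with 20 to 120 N. Pads are 22 mm wide; open, the fingers measure 114 mm over their backs; the gripper's body (76 mm by 85 mm) begins 54 mm behind the grasp point. The pads swing forward as they close: fully open they stand 13 mm farther back than shut.
Start: joints at [-1.174, 0.411, -0.013, 1.596, 0.006, 1.134, -0.082], TCP at [0.28, 0.559, 0.405] pointing down, gripper open.
Joint ranges: [-2.95, 2.95], [-0.29, 1.99], [-1.47, 1.44], [0.14, 2.54], [-1.03, 4.17], [0.13, 1.85], [-2.86, 2.86]. Speed limits (rad/s): [2.39, 2.39, 3.01, 3.01, 3.14, 3.14, 3.14].

## Interface

Orientations are given as a 3x3 rotation matrix whose columns are the frame's x, y, z axes.
In Python, from workcell import robot gives the robot as it stands.
- The arm moves only by the tool drive_tool, never from a script. Its argument "deltas" is a list of rows, each an object of numbers: "grip": the finger opening in mm, from 0 to 85.4; "x", "y", "z": the shift along the tool's x, y, z in mm; "spin": the turn about the tool's z in degrees. A call has 1 to 12 rows; each row shifts and turns the commanded pose from where the row before left it, along the tool's axes as they then stand; what a row does not reach is not made up. A row lasts 1/10 s, in which the tool goes at most 50 mm and 8.59 degrees, less where a joint would pass 70% of its speed; a pose out of reach is approached as far as the arm can. A call with a gripper value outside its range is refused whole. The fingers move at their own pace and stop on an object; "grip_force" is the grip in N (left out, the last holds). Time passes only in rows, so rows that do not move let the fingers close. It gives the time, the measured TCP pose, the force, the opening and the grip force at its end, in the units of the state.
- robot.sense(): the state, without advancing time (a new reading comes with each control period).
- robot.get_image(name): name is "scene" or "top" or "wrist"; returns the picture (384x512x3 uint8, blue, green, red); there is no depth.
- robot.calibration(name): a dict with "fx", "fy", "cx", "cy" (pixels), "k1" (the pictures are not rectified: a ray, as slopes to the right and down, at radius r is drawn at 1 + k1 r^2 times it, then the intrinsics apply), "position" and "attitude" of the camera in the world. Camera axes: x right, y down, z forward; pixel columns grow to the right and rows downward; lengths in m; the calibration is good to about 2 mm. A picture is of the moment at which its call begins: read the wrist's pose just before it. calibration takes no time and is no camera call; for the wrist camera it gives the pose at the moment of the call.
- robot.hand_in(): hands the job in; it is judged then, once.
The state is a dict: "clock": time; "joints": joint angles; "qd": joint speeds; "joint_torque": joint torques, N m; "eef_pos": TCP position; "ee_rot": TCP orientation; "contact_force": force on the tool from outside, world axes, zero at the start; "torque": the same for the moment, N m; "grip_width": opening from 0.0 (shut) to 1.0 (fully open); "finger_force": force on a finger pad.
Only numpy, scipy, OpenCV 4.12 (cv2) and the standard library are available. Lean on these libraries where they do the work, as an engineer would, in place of code of your own. Each camera call takes 0.05 s, during which the arm holds its last target. There are 200 camera calls.

## Task

The press needs its three small steel feed-board balls. With the dispenser standing upright, turn its dial cap by the peg until the hole that lets the small balls out but holds the big ones back stands over the mouth at the pointer, then tip the magazine forward by its crank until all three small balls are in the catch tray, and stand it fully upright again. Both big balls must stay in the magazine, and everything else on the bench stays where it is.

Things in the scene. Friction and masses are not known exactly. Their poses are not given: they have to be found in the camera images.
- stand: Ball dispenser stand with catch tray, one piece bolted to the bench (sizes in mm). Origin on the bench under the tipping axle; x points the way the magazine pours (to the tray), y left of that, z up. Two posts, 84 over their outsides in y, 147 high, carry the axle at z = 130. Tray: x 60 to 270, 130 wide, walls 45 to 50 high, far wall 75.
- tray_floor (a point): Centre of the catch tray's floor (inside about 200 x 120), 6 above the bench; axes as the stand.
- magazine (a joint): Tipping angle of the magazine, a clear square tube (26 inside) on the axle with the dial cap on top. 0 = upright at its rear stop (start); grows as the top tips to the tray (about the stand's +y); 1.57 = level, 2.05 = front stop, 27 degrees below level. Stiff (0.25 N m of friction), stays where left. Balls roll out from about 10 degrees below level on; give them 2 s.
- magazine_pivot (a point): Point on the tipping axle in the middle of the tube, 130 above the bench; axes turn with the magazine (z along the tube to the cap). The tube's inside runs from z = -45 to z = 85.
- crank_grip (a point): Middle of the crank handle: level black bar 14 thick along the stand's y, free from 60 to 136 mm to the -y side of the tube's axis (this point: 100), at radius 85 from the axle, fixed to the magazine. Upright: 73 behind (-x) and 44 above the axle; goes over the top to 73 in front, 44 above, at 2.05. From above, fingers can straddle it front and back and push it round.
- dial (a joint): Angle of the dial cap about its hub, counter-clockwise positive seen from above. 0 = middle-sized hole (21.5 mm) exactly over the mouth at the pointer; -1.57 = smallest hole (10 mm); -3.1 = largest (28 mm); +1.57 = blank. Starts between -2.6 and -0.6; range -3.1 to 1.5. Friction 0.04 N m, no clicks, stays where left. Small balls pass the middle hole within about 0.08 rad of 0.
- dial_hub (a point): Centre of the dial's upper face: aluminium disc 100 mm across, 5 thick, its top 220 above the bench when upright. The hub (dark cap, 4 high) lies 27 behind (-x of the stand) the tube's axis. Mouth and pointer (fixed black fin at the rim, 15 above the disc) lie on the tray side (+x) of the hub. Axes turn with the dial; at dial 0 they are the magazine's.
- hole_middle (a point): Centre of the middle-sized hole in the dial's upper face, 34 from the hub.
- mouth (a point): Point on the magazine, at the dial's underside, where the middle-sized hole must come: 34 from the hub towards the tray; the pointer stands just beyond it.
- dial_peg (a point): Half-way up the black upright peg on the dial, 10 thick, 27 tall, for turning it: 38 from the hub, a quarter turn clockwise from the middle hole (so at dial 0 it stands on the stand's -y side of the hub). It can be pushed round from above.
- ball_small1_center (a point): Centre of small steel ball 1, 16 across, 17 g; in the tube above the big ones at the start.
- ball_small2_center (a point): Centre of small steel ball 2, 16 across, 17 g; in the tube above the big ones at the start.
- ball_small3_center (a point): Centre of small steel ball 3, 16 across, 17 g; in the tube above the big ones at the start.
- ball_big1_center (a point): Centre of big steel ball 1, 24 across, 56 g; at the bottom of the tube at the start.
- ball_big2_center (a point): Centre of big steel ball 2, 24 across, 56 g; at the bottom of the tube at the start.
- ink_tin_mid (a point): Bystander: ink tin, upright steel can 90 across, 65 tall, beside the catch tray on its +y side (mm). Leave it where it is.
- tape_roll_mid (a point): Bystander: roll of paper tape lying flat, 90 across, 24 tall, left (+y) of the dispenser (mm). Leave it where it is.
- pad_box_mid (a point): Bystander: small cardboard box 70 x 50 x 40 tall, beside the catch tray on its -y side (mm). Leave it where it is.
- ink_knife_grip (a point): Bystander: ink knife (spatula) lying on the bench to the left (this point is on its handle) (mm). Leave it where it is.
- spanner_grip (a point): Bystander: steel spanner lying on the bench to the right (point on its handle) (mm). Leave it where it is.
- wash_bottle_mid (a point): Bystander: white wash bottle, 64 across, 170 tall, far right (mm). Leave it where it is.
- grease_jar_mid (a point): Bystander: amber jar with black lid, 72 across, 70 tall, far left (mm). Leave it where it is.

How it is judged:
By the outcome, as a careful person would: the job done as asked, in the order asked, and still so for the second after the job is handed in, with the robot touching nothing.
It also fails if it takes over 69 s, if anything falls off the work surface, if the arm or the gripper's body presses on something with over 40 N, if the wrist force passes 120 N, or if a joint passes its speed limit or range.

## Working session

There is one attempt and no reset: what is moved stays moved. The work goes in short steps, Python scripts to look and compute and a tool call to move; the robot and the scene stay as the last step left them, time stands still between calls to the robot, and variables do not carry over. Pictures are saved under pics/ and viewed, at most 10 in all, crops included, and the job is handed in when it is done.

Besides the shell and the picture viewer there is one more tool, called after "Request:" as name([rows], argument=value, ...), one row to a line, values as JSON. drive_tool: Moves the arm, as the interface text tells. Its arguments: {"type":"object","properties":{"deltas":{"type":"array","items":{"type":"object","properties":{"grip":{"type":"number"},"x":{"type":"number"},"y":{"type":"number"},"z":{"type":"number"},"spin":{"type":"number"}}}},"grip_force":{"type":"number"}},"required":["deltas"]}

```bash
ls; mkdir -p pics
python3 - <<'E'
from workcell import robot
import cv2
s=robot.sense();print({k:(s[k]) for k in('clock','eef_pos','ee_rot','grip_width','contact_force')},robot.tcp_to_tips)
for n in('scene','top'):
    cv2.imwrite(f'pics/{n}0.png',robot.get_image(n));print(n,robot.calibration(n))
E
```

```text
pics
{'clock': 0.0, 'eef_pos': array([0.28006866, 0.55849841, 0.40384352]), 'ee_rot': array([[-8.93934680e-01,  4.48196847e-01, -6.12208744e-04],
       [ 4.48197250e-01,  8.93933452e-01, -1.48593103e-03],
       [-1.18715727e-04, -1.60271556e-03, -9.99998709e-01]]), 'grip_width': 1.0004260290284916, 'contact_force': array([ 0.16114334,  0.07394361, -0.12913481])} 0.1734
scene {'fx': 361.1721715246293, 'fy': 361.1721715246293, 'cx': 260.97202380701424, 'cy': 191.78273476477202, 'k1': -0.030594118142696452, 'position': array([ 1.0419475 , -0.08115988,  0.97857822]), 'attitude': array([[ 0.14251559,  0.84970471, -0.50763294],
       [ 0.98975452, -0.11784397,  0.08061509],
       [ 0.00867754, -0.51392091, -0.85779368]])}
top {'fx': 480.9043062198015, 'fy': 480.9043062198015, 'cx': 255.78330015727965, 'cy': 187.96026096227976, 'k1': -0.0029417923298724414, 'position': array([0.42131618, 0.01937447, 1.60252031]), 'attitude': array([[-0.00317339, -0.99498576,  0.09996633],
       [-0.99998449,  0.00361503,  0.00423704],
       [-0.00457718, -0.09995134, -0.9949818 ]])}
```

```bash
python3 -c "
import cv2,numpy as np
a=cv2.imread('pics/scene0.png');b=cv2.imread('pics/top0.png')
cv2.imwrite('pics/both.png',np.vstack([cv2.resize(a,(800,600))])); cv2.imwrite('pics/topb.png',cv2.resize(b,(800,600)))"
```

```text
(no output)
```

View pics/both.png

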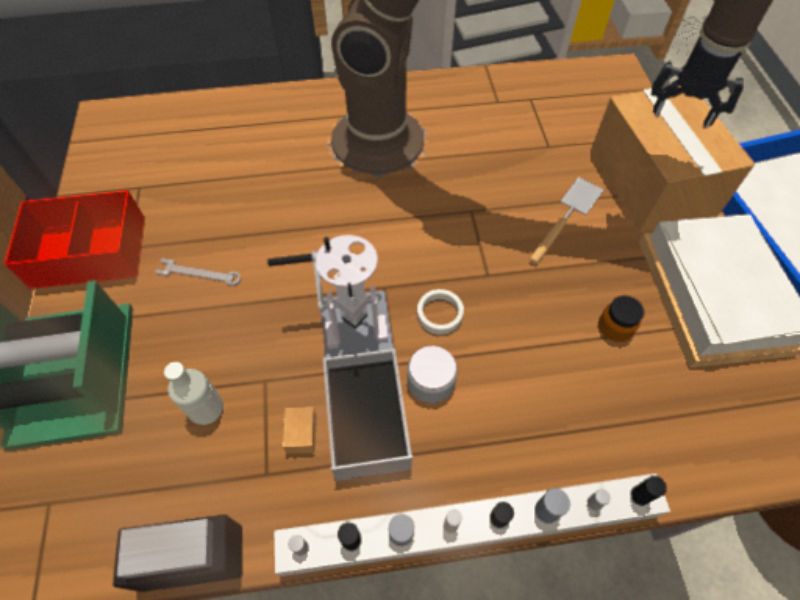

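View pics/topb.png

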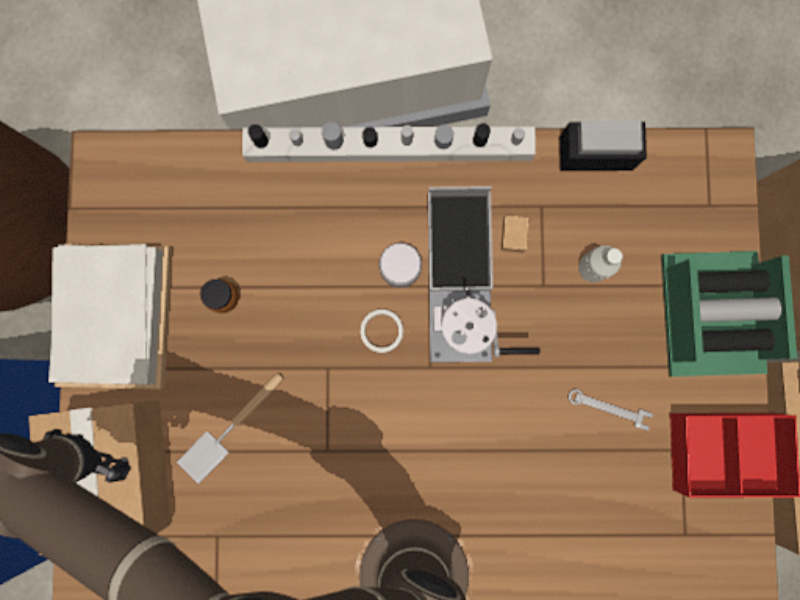

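The scene picture shows the dispenser at about (345,270) with its hub near (346,259), and the tray to the far side. In the top picture the dial is at (469,326), the tray at (460,238) and the crank at (517,351). I'll enlarge both.

```bash
cat > h.py <<'E'
import numpy as np,cv2
from workcell import robot
def ray(c,u,v):
    K=np.array([[c['fx'],0,c['cx']],[0,c['fy'],c['cy']],[0,0,1.]])
    p=cv2.undistortPoints(np.array([[[u,v]]],float),K,np.array([c['k1'],0,0,0.]))[0,0]
    d=c['attitude']@np.array([p[0],p[1],1]);return c['position'],d/np.linalg.norm(d)
def atz(c,u,v,z):
    o,d=ray(c,u,v);return o+d*(z-o[2])/d[2]
def tri(obs):
    A=np.zeros((3,3));b=np.zeros(3)
    for c,u,v in obs:
        o,d=ray(c,u,v);P=np.eye(3)-np.outer(d,d);A+=P;b+=P@o
    X=np.linalg.solve(A,b)
    return X,[float(np.linalg.norm(np.cross(X-ray(*q)[0],ray(*q)[1]))) for q in obs]
def proj(c,X):
    p=c['attitude'].T@(np.asarray(X)-c['position']);x=p[:2]/p[2];x=x*(1+c['k1']*(x@x))
    return x*[c['fx'],c['fy']]+[c['cx'],c['cy']]
E
python3 -c "
import cv2,numpy as np
a=cv2.imread('pics/scene0.png')[140:240,160:293];b=cv2.imread('pics/top0.png')[170:240,265:358]
cv2.imwrite('pics/c1.png',cv2.resize(a,(798,600),interpolation=cv2.INTER_CUBIC)); cv2.imwrite('pics/c2.png',cv2.resize(b,(797,600),interpolation=cv2.INTER_CUBIC))"
```

```text
(no output)
```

View pics/c1.png

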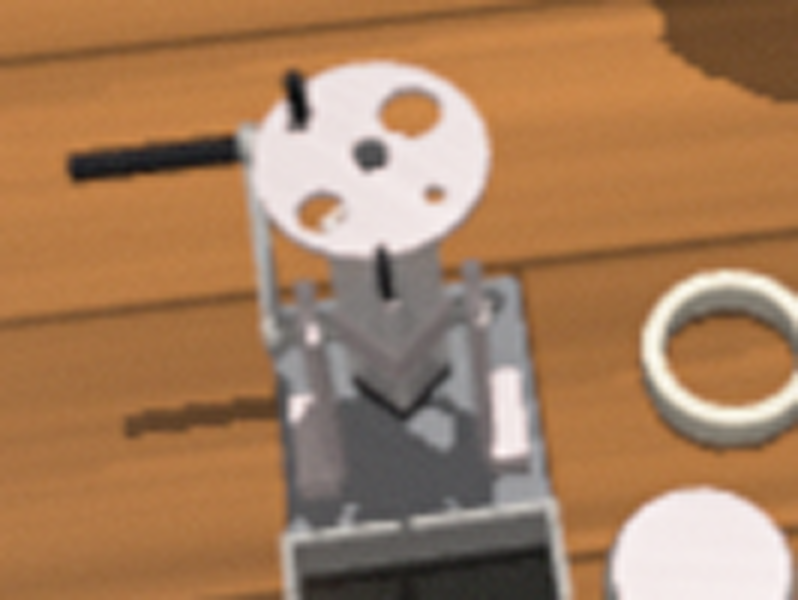

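View pics/c2.png

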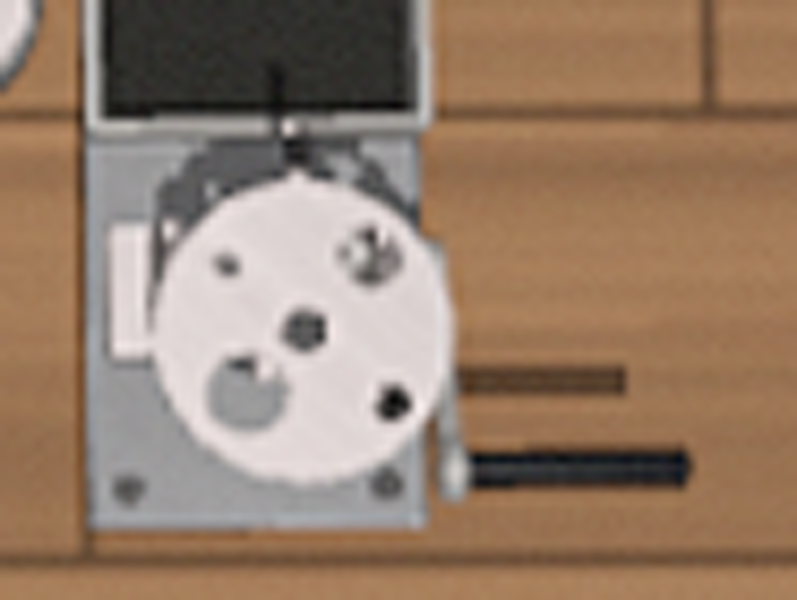

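The crops show:
- **c1:** hub (370,155), peg base (300,122), crank bar from (75,168) to (240,150), and pointer (382,250).
- **c2:** hub (305,330), middle hole (370,255), small hole (228,265), big hole (247,393), and peg top about (393,403). The crank bar runs (470,468)–(690,468), and the pointer is at (297,150).

So the dial stands at about -0.7 and has to turn counter-clockwise, with the peg going forward.

Run:
```python
from h import *
S=robot.calibration('scene');T=robot.calibration('top')
s=lambda x,y:(S,160+x/6-.4,140+y/6-.4)
t=lambda x,y:(T,265+x/8.57-.4,170+y/8.57-.4)
def show(n,r):print(n,np.round(r[0],4),np.round(r[1],4))
show('hub',tri([s(370,153),t(305,329)]))
show('mid',tri([s(320,211),t(370,256)]))
show('big',tri([s(411,111),t(247,393)]))
show('barend',tri([s(72,168),t(690,468)]))
show('tray near -y',tri([s(287,540),t(428,128)]))
show('tray near +y',tri([s(555,505),t(88,130)]))
f=512/800
for n,p in dict(base1=(88,525),base2=(425,527)).items(): print(n,atz(*t(*p),.004))
print('far',atz(T,429*f,188*f,.075),atz(T,491*f,187*f,.075))
print('hub@.22',atz(*t(305,329),.222),atz(*s(370,153),.222))
print('mid@.22',atz(*t(370,256),.22),atz(*s(320,211),.22))
print('big@.22',atz(*t(247,393),.22),atz(*s(411,111),.22))
print('pegbase',atz(*s(300,124),.222),'pegtop top',atz(*t(393,403),.247))
print('bar',atz(*t(480,468),.174),atz(*t(690,468),.174),atz(*s(240,150),.174),atz(*s(72,168),.174))
```

```text
hub [ 0.5018 -0.1006  0.2225] [0.0014 0.0014]
mid [ 0.5264 -0.1235  0.2194] [0.0009 0.0009]
big [ 0.4806 -0.0812  0.2203] [0.0014 0.0014]
barend [ 0.456  -0.2366  0.1728] [0.0023 0.0023]
tray near -y [ 0.5891 -0.1641  0.0388] [0.002 0.002]
tray near +y [ 0.5888 -0.0349  0.0397] [0.0014 0.0014]
base1 [ 0.43895323 -0.03654823  0.004     ]
base2 [ 0.43775889 -0.16665498  0.004     ]
far [ 0.79466863 -0.03561348  0.075     ] [ 0.7962382  -0.16405441  0.075     ]
hub@.22 [ 0.50174045 -0.10209788  0.222     ] [ 0.50166369 -0.09917281  0.222     ]
mid@.22 [ 0.52634255 -0.12442183  0.22      ] [ 0.52698064 -0.12255921  0.22      ]
big@.22 [ 0.48045966 -0.08257919  0.22      ] [ 0.48057333 -0.07977336  0.22      ]
pegbase [ 0.48239334 -0.12761783  0.222     ] pegtop top [ 0.47585947 -0.12848927  0.247     ]
bar [ 0.45625518 -0.16617761  0.174     ] [ 0.45601164 -0.23869589  0.174     ] [ 0.45765203 -0.15849291  0.174     ] [ 0.45715124 -0.23407866  0.174     ]
```

The stand's yaw is about 0 and the hub is at (0.502, -0.1005, 0.22). The axle is at x≈0.529 and the crank bar at x≈0.456, z≈0.174. First I'll rise and align the closing axis with world x.

Request:
drive_tool([
  {"z": -8,"spin": 7.92},
  {"z": -8,"spin": 7.92},
  {"z": -8,"spin": 7.92},
  {"z": -8,"spin": 7.92},
  {"z": -8,"spin": 7.92},
  {"z": -8,"spin": 7.92},
  {"z": -8,"spin": 7.92},
  {"z": -8,"spin": 7.92},
])

```text
invalid input at $.deltas[0]: expected keys grip, x, y, z, spin
```

Request:
drive_tool([
  {"x": -40,"y": 5},
  {"x": -40,"y": 15},
  {"x": -40,"y": 15},
  {"x": -40,"y": 15},
  {"x": -40,"y": 15},
  {"x": -40,"y": 15},
  {"x": -40,"y": 15},
  {"x": -40,"y": 15},
  {"x": -40,"y": 15},
  {"x": -40,"y": 15},
  {"x": -40,"y": 15},
  {"x": -40,"y": 15},
])

```text
invalid input at $.deltas[0]: expected keys grip, x, y, z, spin
```

Request:
drive_tool([
  {"grip": 85,"x": 0,"y": 0,"z": -8,"spin": 7.92},
  {"grip": 85,"x": 0,"y": 0,"z": -8,"spin": 7.92},
  {"grip": 85,"x": 0,"y": 0,"z": -8,"spin": 7.92},
  {"grip": 85,"x": 0,"y": 0,"z": -8,"spin": 7.92},
  {"grip": 85,"x": 0,"y": 0,"z": -8,"spin": 7.92},
  {"grip": 85,"x": 0,"y": 0,"z": -8,"spin": 7.92},
  {"grip": 85,"x": 0,"y": 0,"z": -8,"spin": 7.92},
  {"grip": 85,"x": 0,"y": 0,"z": -8,"spin": 7.92},
])

```text
clock: 0.9
eef_pos: [0.2801, 0.5586, 0.4685]
ee_rot: [[0.005, 1.0, -0.0], [1.0, -0.005, -0.001], [-0.001, -0.0, -1.0]]
contact_force: [-1.1, 0.7, 0.5]
grip_width: 1.001
finger_force: 0.0
```

Request:
drive_tool([
  {"grip": 85,"x": -20,"y": 10,"z": 0,"spin": 0},
  {"grip": 85,"x": -40,"y": 10,"z": 0,"spin": 0},
  {"grip": 85,"x": -40,"y": 15,"z": 0,"spin": 0},
  {"grip": 85,"x": -40,"y": 15,"z": 0,"spin": 0},
  {"grip": 85,"x": -40,"y": 15,"z": 0,"spin": 0},
  {"grip": 85,"x": -40,"y": 15,"z": 0,"spin": 0},
  {"grip": 85,"x": -40,"y": 15,"z": 0,"spin": 0},
  {"grip": 85,"x": -40,"y": 15,"z": 0,"spin": 0},
  {"grip": 85,"x": -40,"y": 15,"z": 0,"spin": 0},
  {"grip": 85,"x": -40,"y": 15,"z": 0,"spin": 0},
  {"grip": 85,"x": -40,"y": 15,"z": 0,"spin": 0},
  {"grip": 85,"x": -20,"y": 15,"z": 0,"spin": 0},
])

```text
clock: 2.1
eef_pos: [0.4505, 0.1149, 0.4689]
ee_rot: [[0.004, 1.0, 0.0], [1.0, -0.004, 0.0], [0.0, 0.0, -1.0]]
contact_force: [-0.7, 0.9, -0.1]
grip_width: 0.998
finger_force: 0.0
```

Request:
drive_tool([
  {"grip": 85,"x": -30,"y": 7,"z": 0,"spin": 0},
  {"grip": 85,"x": -40,"y": 8,"z": 0,"spin": 0},
  {"grip": 85,"x": -40,"y": 8,"z": 0,"spin": 0},
  {"grip": 85,"x": -40,"y": 8,"z": 0,"spin": 0},
  {"grip": 85,"x": -40,"y": 8,"z": 0,"spin": 0},
  {"grip": 85,"x": -40,"y": 8,"z": 0,"spin": 0},
  {"grip": 85,"x": -23,"y": 4,"z": 0,"spin": 0},
  {"grip": 85,"x": 0,"y": 0,"z": 0,"spin": 0},
])

```text
clock: 2.9
eef_pos: [0.5009, -0.1379, 0.4686]
ee_rot: [[0.005, 1.0, -0.0], [1.0, -0.005, -0.002], [-0.002, -0.0, -1.0]]
contact_force: [0.2, 0.3, 0.6]
grip_width: 1.002
finger_force: 0.0
```

Run:
```python
from h import *
import pickle
c=robot.calibration('wrist');im=robot.get_image('wrist');pickle.dump(c,open('w1.pkl','wb'))
print(robot.sense()['eef_pos'],c['position'])
for n,X in dict(hub=(.502,-.1005,.224),mid=(.5264,-.1235,.22),peg=(.476,-.128,.247),mouth=(.536,-.1005,.215)).items():print(n,proj(c,X))
cv2.imwrite('pics/w1.png',cv2.resize(im,(800,600),interpolation=cv2.INTER_CUBIC))
```

```text
[ 0.50098962 -0.1357544   0.46832517] [ 0.50147848 -0.05880466  0.43830964]
hub [258.93066261 156.53266859]
mid [291.33250509 185.42423373]
peg [220.73893203 203.5553828 ]
mouth [304.33736993 153.96888473]
```

View pics/w1.png

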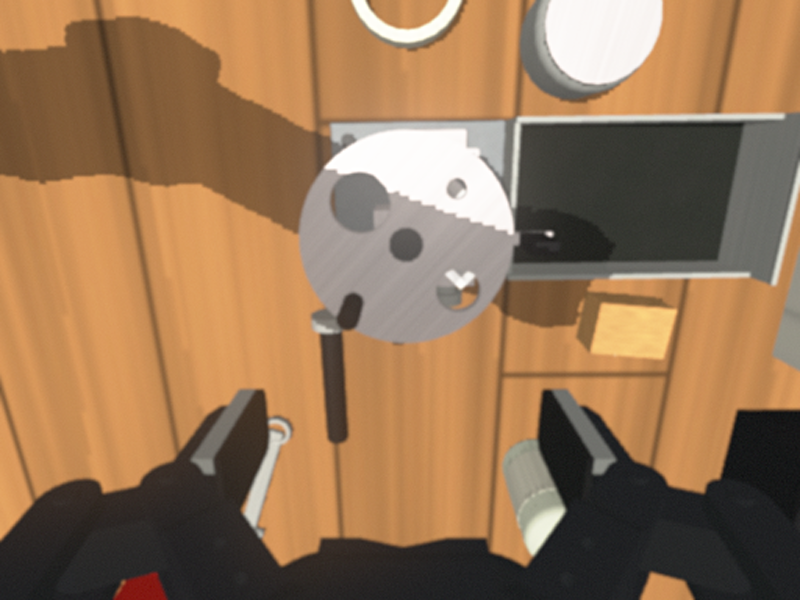

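The wrist picture puts the hub at (406,244), as predicted. The peg top is at about (346,322), the middle hole at (458,290) and the pointer at (535,235). My plan is to descend with the open fingers straddling the peg's target place. The fingers then close along x and centre the peg on the hub's x, which is dial 0.

Request:
drive_tool([
  {"grip": 85,"x": 0,"y": 1,"z": 15,"spin": 0},
  {"grip": 85,"x": 0,"y": 0,"z": 20,"spin": 0},
  {"grip": 85,"x": 0,"y": 0,"z": 20,"spin": 0},
  {"grip": 85,"x": 0,"y": 0,"z": 13,"spin": 0},
  {"grip": 85,"x": 0,"y": 0,"z": 0,"spin": 0},
])

```text
clock: 3.45
eef_pos: [0.5019, -0.1329, 0.3991]
ee_rot: [[-0.002, 1.0, -0.003], [1.0, 0.002, 0.001], [0.001, -0.003, -1.0]]
contact_force: [0.1, -0.2, 1.1]
grip_width: 0.993
finger_force: 0.0
```

Request:
drive_tool([
  {"grip": 60,"x": 0,"y": 0,"z": 0,"spin": 0},
  {"grip": 40,"x": 0,"y": 0,"z": 0,"spin": 0},
  {"grip": 30,"x": 0,"y": 0,"z": 0,"spin": 0},
  {"grip": 20,"x": 0,"y": 0,"z": 0,"spin": 0},
  {"grip": 15,"x": 0,"y": 0,"z": 0,"spin": 0},
  {"grip": 10,"x": 0,"y": 0,"z": 0,"spin": 0},
  {"grip": 8,"x": 0,"y": 0,"z": 0,"spin": 0},
  {"grip": 8,"x": 0,"y": 0,"z": 0,"spin": 0},
], grip_force=20)

```text
clock: 4.25
eef_pos: [0.5025, -0.1342, 0.4009]
ee_rot: [[-0.0, 1.0, 0.001], [1.0, 0.0, 0.0], [0.0, 0.001, -1.0]]
contact_force: [-1.3, -1.0, 2.3]
grip_width: 0.103
finger_force: 19.5
```

Run:
```python
from h import *
import pickle
w=pickle.load(open('w1.pkl','rb'));f=1.5625
print('pointer',atz(w,536/f-.2,234/f-.2,.235))
c=robot.calibration('wrist');im=robot.get_image('wrist');pickle.dump(c,open('w2.pkl','wb'))
s=robot.sense();print(s['eef_pos'],s['grip_width'],s['contact_force'],s['finger_force'])
for n,X in dict(hub=(.502,-.1005,.224),mid=(.536,-.1005,.22)).items():print(n,proj(c,X)*f)
cv2.imwrite('pics/w2.png',cv2.resize(im,(800,600),interpolation=cv2.INTER_CUBIC))
```

```text
pointer [ 0.55890085 -0.09388938  0.235     ]
[ 0.50244246 -0.13423435  0.40082992] 0.10217387272653797 [-1.13926418 -1.54461461  2.12356241] 19.49414223432541
hub [400.6260787  296.56463081]
mid [502.2728155  293.02536038]
```

View pics/w2.png

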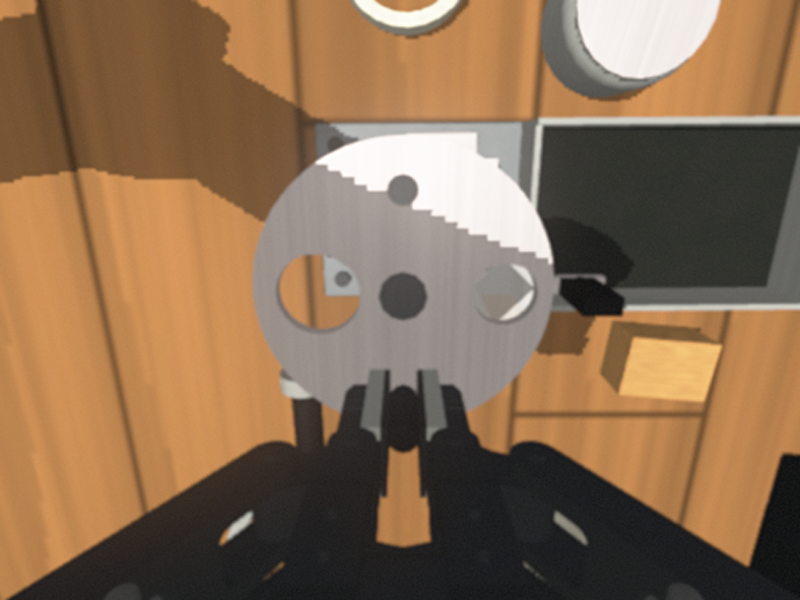

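The fingers closed on the peg (10% opening) and the dial is now near 0. The hub is at (403,296), the middle hole at (504,293), the small hole at (403,190) and the big hole at (319,293). Next I'll check this against the stand's own direction and the pointer.

Run:
```python
from h import *
im=cv2.imread('pics/w2.png')
cv2.imwrite('pics/w2c.png',cv2.resize(im[80:380,240:640],(800,600),interpolation=cv2.INTER_CUBIC))
```

```text
(no output)
```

View pics/w2c.png

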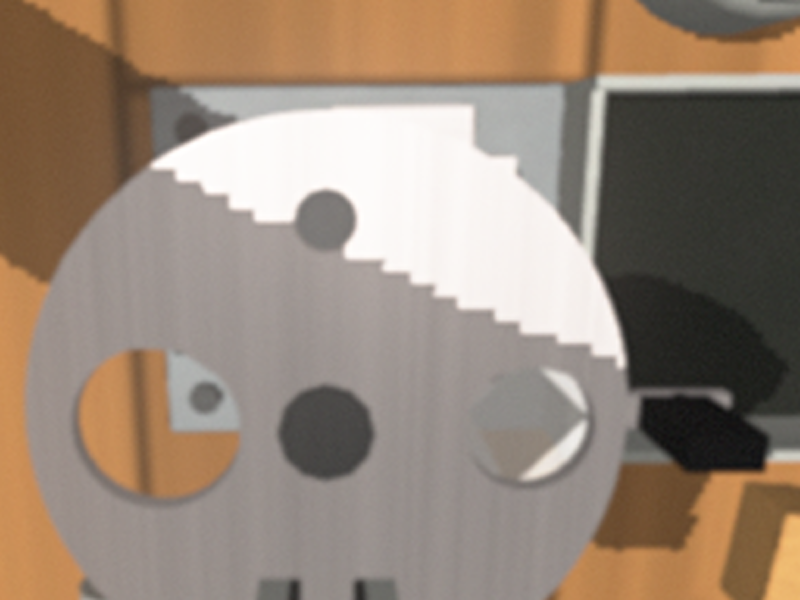

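The crop shows the middle hole at (531,425), the big hole at (157,425), the small hole at (326,220), the tube's front corner at (590,417), and the pointer base about (640–730,398).

Run:
```python
from h import *
import pickle
w=pickle.load(open('w2.pkl','rb'))
def P(x,y,z):
    u=((x+.5)/2+240-.0+0)/1.5625-.5; v=((y+.5)/2+80)/1.5625-.5
    return atz(w,u,v,z)[:2]
m,b,sm=P(531,425,.22),P(157,425,.22),P(326,220,.22)
print('mid',m,'big',b,'small',sm,'hub',P(326,432,.224))
d=m-b;print('dial world angle',np.arctan2(d[1],d[0]),np.linalg.norm(d))
print('corner',P(590,417,.215),P(590,417,.21))
print('pointer base',P(640,400,.215),P(640,400,.22),'top',P(728,455,.235), P(690,470,.235),P(768,470,.235),P(768,440,.235))
e1,e2=P(605,80,.045),P(795,77,.045);d=e2-e1;print('tray edge yaw',np.arctan2(d[1],d[0]))
e1,e2=P(150,86,.005),P(555,82,.005);d=e2-e1;print('base edge yaw',np.arctan2(d[1],d[0]))
e1,e2=P(602,90,.045),P(582,245,.045);d=e1-e2;print('near wall yaw',np.arctan2(-d[0],d[1]))
im=cv2.imread('pics/w1.png');w=pickle.load(open('w1.pkl','rb'))
Q=lambda x,y,z:atz(w,(x+.5)/1.5625-.5,(y+.5)/1.5625-.5,z)[:2]
for a,c,z in(((520,124),(780,118),.047),((515,277),(750,273),.047)):
    d=Q(*c,z)-Q(*a,z);print('w1 tray edge',np.arctan2(d[1],d[0]))
```

```text
mid [ 0.53687809 -0.10013105] big [ 0.47435175 -0.1001277 ] small [ 0.50260493 -0.06669654] hub [ 0.50260157 -0.10012586]
dial world angle -5.3670436718243064e-05 0.06252634412184592
corner [ 0.54809134 -0.10018685] [ 0.54955106 -0.10163485]
pointer base [ 0.55640719 -0.09715505] [ 0.55468047 -0.0958044 ] top [ 0.56380064 -0.1004137 ] [ 0.55829308 -0.10283239] [ 0.57025268 -0.10283478] [ 0.56955843 -0.09801901]
tray edge yaw 0.01626095213665648
base edge yaw 0.009481761305754547
near wall yaw -0.048611653439235486
w1 tray edge 0.017689160159659753
w1 tray edge 0.012211160366232227
```

The dial reads within about 0.01 rad of 0 against both the stand and the pointer. I'll release, rise, and move over the crank bar.

Request:
drive_tool([
  {"grip": 20,"x": 0,"y": 0,"z": 0,"spin": 0},
  {"grip": 40,"x": 0,"y": 0,"z": 0,"spin": 0},
  {"grip": 50,"x": 0,"y": 0,"z": -5,"spin": 0},
  {"grip": 50,"x": 0,"y": 0,"z": -20,"spin": 0},
  {"grip": 50,"x": 0,"y": 0,"z": -20,"spin": 0},
  {"grip": 50,"x": -20,"y": -10,"z": 0,"spin": 0},
  {"grip": 50,"x": -20,"y": -12,"z": 0,"spin": 0},
  {"grip": 50,"x": -20,"y": -12,"z": 0,"spin": 0},
  {"grip": 50,"x": -18,"y": -12,"z": 0,"spin": 0},
  {"grip": 50,"x": 0,"y": 0,"z": 0,"spin": 0},
  {"grip": 50,"x": 0,"y": 0,"z": 0,"spin": 0},
])

```text
clock: 5.4
eef_pos: [0.4563, -0.2123, 0.446]
ee_rot: [[0.001, 1.0, 0.001], [1.0, -0.001, 0.0], [0.0, 0.001, -1.0]]
contact_force: [1.3, -0.5, 0.1]
grip_width: 0.586
finger_force: 0.0
```

Run:
```python
from h import *
import pickle
c=robot.calibration('wrist');im=robot.get_image('wrist');pickle.dump(c,open('w3.pkl','wb'))
s=robot.sense();print(s['clock'],s['eef_pos'],s['grip_width'])
f=1.5625
for n,X in dict(hub=(.502,-.1005,.224),mid=(.536,-.1005,.22),bar0=(.456,-.16,.174),bar1=(.456,-.2365,.174)).items():print(n,proj(c,X)*f)
cv2.imwrite('pics/w3.png',cv2.resize(im,(800,600),interpolation=cv2.INTER_CUBIC))
```

```text
5.45 [ 0.45672796 -0.21174581  0.44589978] 0.5816680861020667
hub [525.84943698  57.25357925]
mid [613.51694088  59.34230735]
bar0 [401.33532616 206.12393121]
bar1 [401.59112431 345.47852306]
```

View pics/w3.png

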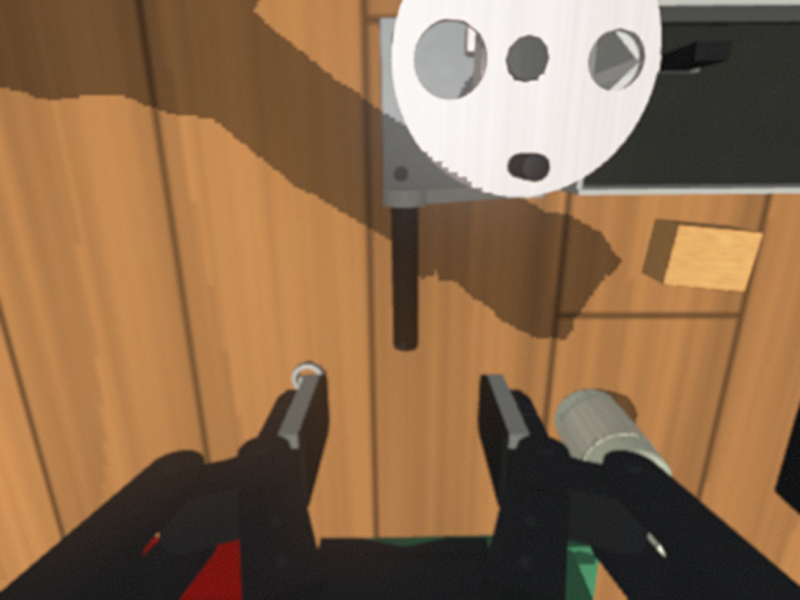

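The bar end is at (405,347), within 2 mm of the prediction. The dial stayed at 0 after release: big hole (450,59), middle hole (616,58). I'll descend to straddle the bar.

Request:
drive_tool([
  {"grip": 50,"x": 0,"y": 1,"z": 15,"spin": 0},
  {"grip": 50,"x": 0,"y": 0,"z": 30,"spin": 0},
  {"grip": 50,"x": 0,"y": 0,"z": 30,"spin": 0},
  {"grip": 50,"x": 0,"y": 0,"z": 25,"spin": 0},
  {"grip": 50,"x": 0,"y": 0,"z": 16,"spin": 0},
  {"grip": 30,"x": 0,"y": 0,"z": 0,"spin": 0},
  {"grip": 22,"x": 0,"y": 0,"z": 0,"spin": 0},
  {"grip": 22,"x": 0,"y": 0,"z": 0,"spin": 0},
  {"grip": 22,"x": 0,"y": 0,"z": 0,"spin": 0},
])

```text
clock: 6.35
eef_pos: [0.4577, -0.2123, 0.3306]
ee_rot: [[-0.001, 1.0, 0.002], [1.0, 0.001, -0.0], [-0.0, 0.002, -1.0]]
contact_force: [-0.3, -0.5, -1.0]
grip_width: 0.259
finger_force: 0.0
```

Run:
```python
import numpy as np
a=np.radians(148.9-np.linspace(0,117.5,25));p=85*np.c_[np.cos(a),np.sin(a)]
print(np.round(np.diff(p,axis=0),1).tolist())
```

```text
[[4.0, 6.1], [4.5, 5.7], [5.0, 5.3], [5.4, 4.8], [5.8, 4.4], [6.2, 3.8], [6.5, 3.3], [6.7, 2.7], [6.9, 2.2], [7.1, 1.6], [7.2, 0.9], [7.3, 0.3], [7.3, -0.3], [7.2, -0.9], [7.1, -1.5], [6.9, -2.1], [6.7, -2.7], [6.5, -3.3], [6.2, -3.8], [5.8, -4.3], [5.4, -4.8], [5.0, -5.3], [4.5, -5.7], [4.0, -6.0]]
```

Request:
drive_tool([
  {"grip": 22,"x": 0,"y": 7,"z": -6,"spin": 0},
  {"grip": 22,"x": 0,"y": 5.5,"z": -5.7,"spin": 0},
  {"grip": 22,"x": 0,"y": 5,"z": -5.3,"spin": 0},
  {"grip": 22,"x": 0,"y": 5.4,"z": -4.8,"spin": 0},
  {"grip": 22,"x": 0,"y": 5.8,"z": -4.4,"spin": 0},
  {"grip": 22,"x": 0,"y": 6.2,"z": -3.8,"spin": 0},
  {"grip": 22,"x": 0,"y": 6.5,"z": -3.3,"spin": 0},
  {"grip": 22,"x": 0,"y": 6.7,"z": -2.7,"spin": 0},
  {"grip": 22,"x": 0,"y": 6.9,"z": -2.2,"spin": 0},
  {"grip": 22,"x": 0,"y": 7.1,"z": -1.6,"spin": 0},
  {"grip": 22,"x": 0,"y": 7.2,"z": -1,"spin": 0},
  {"grip": 22,"x": 0,"y": 7.3,"z": -0.3,"spin": 0},
])

```text
clock: 7.55
eef_pos: [0.5347, -0.2121, 0.371]
ee_rot: [[-0.0, 1.0, 0.0], [1.0, 0.0, -0.0], [-0.0, 0.0, -1.0]]
contact_force: [-1.5, -1.1, 2.1]
grip_width: 0.255
finger_force: 1.1
```

Request:
drive_tool([
  {"grip": 22,"x": 0,"y": 7.3,"z": 0.3,"spin": 0},
  {"grip": 22,"x": 0,"y": 7.2,"z": 0.9,"spin": 0},
  {"grip": 22,"x": 0,"y": 7.1,"z": 1.5,"spin": 0},
  {"grip": 22,"x": 0,"y": 6.9,"z": 2.1,"spin": 0},
  {"grip": 22,"x": 0,"y": 6.7,"z": 2.7,"spin": 0},
  {"grip": 22,"x": 0,"y": 6.5,"z": 3.3,"spin": 0},
  {"grip": 22,"x": 0,"y": 6.2,"z": 3.8,"spin": 0},
  {"grip": 22,"x": 0,"y": 5.8,"z": 4.3,"spin": 0},
  {"grip": 22,"x": 0,"y": 5.4,"z": 4.8,"spin": 0},
  {"grip": 22,"x": 0,"y": 5,"z": 5.3,"spin": 0},
  {"grip": 22,"x": 0,"y": 4.5,"z": 5.7,"spin": 0},
  {"grip": 22,"x": 0,"y": 4,"z": 6,"spin": 0},
])

```text
clock: 8.75
eef_pos: [0.6069, -0.2122, 0.3295]
ee_rot: [[-0.0, 1.0, 0.0], [1.0, 0.0, 0.0], [0.0, 0.0, -1.0]]
contact_force: [-0.3, 0.3, 1.5]
grip_width: 0.257
finger_force: 1.2
```

Request:
drive_tool([
  {"grip": 22,"x": 0,"y": 0,"z": 0,"spin": 0},
  {"grip": 22,"x": 0,"y": 0,"z": 0,"spin": 0},
  {"grip": 22,"x": 0,"y": 0,"z": 0,"spin": 0},
  {"grip": 22,"x": 0,"y": 0,"z": 0,"spin": 0},
  {"grip": 22,"x": 0,"y": 0,"z": 0,"spin": 0},
  {"grip": 22,"x": 0,"y": 0,"z": 0,"spin": 0},
  {"grip": 22,"x": 0,"y": 0,"z": 0,"spin": 0},
  {"grip": 22,"x": 0,"y": 0,"z": 0,"spin": 0},
  {"grip": 22,"x": 0,"y": 0,"z": 0,"spin": 0},
  {"grip": 22,"x": 0,"y": 0,"z": 0,"spin": 0},
  {"grip": 22,"x": 0,"y": 0,"z": 0,"spin": 0},
  {"grip": 22,"x": 0,"y": 0,"z": 0,"spin": 0},
])

```text
clock: 9.95
eef_pos: [0.6065, -0.2123, 0.3301]
ee_rot: [[-0.0, 1.0, 0.0], [1.0, 0.0, 0.0], [0.0, 0.0, -1.0]]
contact_force: [0.1, -0.3, -0.6]
grip_width: 0.255
finger_force: 0.0
```

Request:
drive_tool([
  {"grip": 22,"x": 0,"y": 0,"z": 0,"spin": 0},
  {"grip": 22,"x": 0,"y": 0,"z": 0,"spin": 0},
  {"grip": 22,"x": 0,"y": 0,"z": 0,"spin": 0},
  {"grip": 22,"x": 0,"y": 0,"z": 0,"spin": 0},
  {"grip": 22,"x": 0,"y": 0,"z": 0,"spin": 0},
  {"grip": 22,"x": 0,"y": 0,"z": 0,"spin": 0},
  {"grip": 22,"x": 0,"y": 0,"z": 0,"spin": 0},
  {"grip": 22,"x": 0,"y": 0,"z": 0,"spin": 0},
  {"grip": 22,"x": 0,"y": 0,"z": 0,"spin": 0},
  {"grip": 22,"x": 0,"y": 0,"z": 0,"spin": 0},
  {"grip": 22,"x": 0,"y": 0,"z": 0,"spin": 0},
  {"grip": 22,"x": 0,"y": 0,"z": 0,"spin": 0},
])

```text
clock: 11.15
eef_pos: [0.6065, -0.2123, 0.3301]
ee_rot: [[-0.0, 1.0, 0.0], [1.0, 0.0, 0.0], [0.0, 0.0, -1.0]]
contact_force: [0.1, 0.4, -0.3]
grip_width: 0.258
finger_force: 0.0
```

Run:
```python
from h import *
im=robot.get_image('scene')[140:320,190:310];t=robot.get_image('top')[100:240,255:365]
w=robot.get_image('wrist')
s=robot.sense();print(s['clock'],s['eef_pos'],s['contact_force'])
a=cv2.resize(im,(400,600),interpolation=cv2.INTER_CUBIC)
b=cv2.resize(t,(400,300),interpolation=cv2.INTER_CUBIC);c=cv2.resize(w,(400,300))
cv2.imwrite('pics/tip.png',np.hstack([a,np.vstack([b,c])]))
```

```text
11.3 [ 0.60649371 -0.21226389  0.33007959] [-0.13960728  0.66809346  0.63741649]
```

View pics/tip.png

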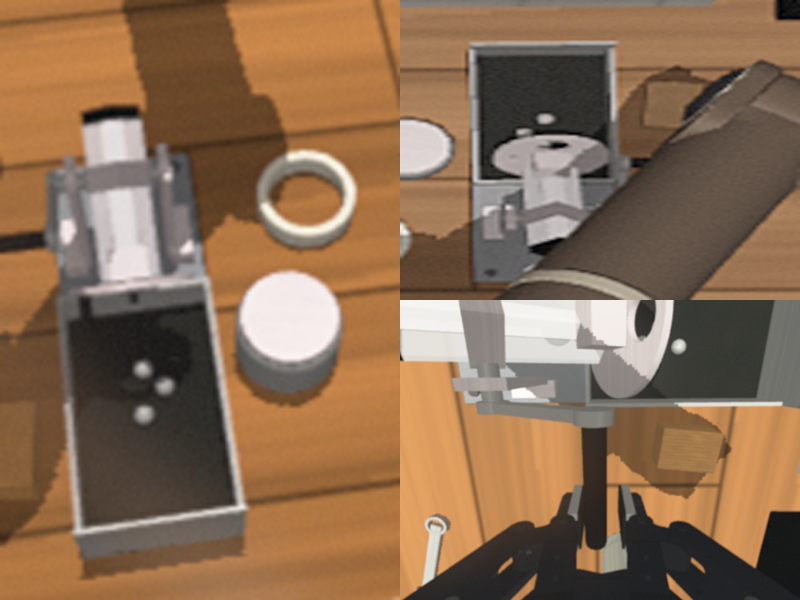

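All three small balls lie in the tray, at (143,369), (165,386) and (144,414) in the left panel. Now I'll tip the magazine back upright.

Request:
drive_tool([
  {"grip": 22,"x": 0,"y": -7,"z": -6,"spin": 0},
  {"grip": 22,"x": 0,"y": -6.5,"z": -5.7,"spin": 0},
  {"grip": 22,"x": 0,"y": -6,"z": -5.3,"spin": 0},
  {"grip": 22,"x": 0,"y": -6.4,"z": -4.8,"spin": 0},
  {"grip": 22,"x": 0,"y": -5.8,"z": -4.3,"spin": 0},
  {"grip": 22,"x": 0,"y": -6.2,"z": -3.8,"spin": 0},
  {"grip": 22,"x": 0,"y": -6.5,"z": -3.3,"spin": 0},
  {"grip": 22,"x": 0,"y": -6.7,"z": -2.7,"spin": 0},
  {"grip": 22,"x": 0,"y": -6.9,"z": -2.1,"spin": 0},
  {"grip": 22,"x": 0,"y": -7.1,"z": -1.5,"spin": 0},
  {"grip": 22,"x": 0,"y": -7.2,"z": -0.9,"spin": 0},
  {"grip": 22,"x": 0,"y": -7.3,"z": -0.3,"spin": 0},
])

```text
clock: 12.5
eef_pos: [0.5281, -0.2125, 0.3733]
ee_rot: [[-0.001, 1.0, 0.008], [1.0, 0.001, -0.001], [-0.001, 0.008, -1.0]]
contact_force: [5.8, 0.4, 4.3]
grip_width: 0.257
finger_force: 2.8
```

Request:
drive_tool([
  {"grip": 22,"x": 0,"y": -7.3,"z": 0.3,"spin": 0},
  {"grip": 22,"x": 0,"y": -7.2,"z": 0.9,"spin": 0},
  {"grip": 22,"x": 0,"y": -7.1,"z": 1.6,"spin": 0},
  {"grip": 22,"x": 0,"y": -6.9,"z": 2.2,"spin": 0},
  {"grip": 22,"x": 0,"y": -6.7,"z": 2.7,"spin": 0},
  {"grip": 22,"x": 0,"y": -6.5,"z": 3.3,"spin": 0},
  {"grip": 22,"x": 0,"y": -6.2,"z": 3.8,"spin": 0},
  {"grip": 22,"x": 0,"y": -5.8,"z": 4.4,"spin": 0},
  {"grip": 22,"x": 0,"y": -5.4,"z": 4.8,"spin": 0},
  {"grip": 22,"x": 0,"y": -5,"z": 5.3,"spin": 0},
  {"grip": 22,"x": 0,"y": -3,"z": 5.7,"spin": 0},
  {"grip": 22,"x": 0,"y": -2,"z": 6,"spin": 0},
])

```text
clock: 13.7
eef_pos: [0.4574, -0.2122, 0.3292]
ee_rot: [[-0.0, 1.0, -0.0], [1.0, 0.0, 0.0], [0.0, -0.0, -1.0]]
contact_force: [2.5, 0.3, 1.4]
grip_width: 0.261
finger_force: 1.0
```

Request:
drive_tool([
  {"grip": 22,"x": 0,"y": -1,"z": 0,"spin": 0},
  {"grip": 22,"x": 0,"y": -1,"z": 0,"spin": 0},
  {"grip": 22,"x": 0,"y": 0,"z": 0,"spin": 0},
])

```text
clock: 14.0
eef_pos: [0.4564, -0.212, 0.3294]
ee_rot: [[-0.001, 1.0, 0.001], [1.0, 0.001, -0.0], [-0.0, 0.001, -1.0]]
contact_force: [6.6, -0.7, -6.8]
grip_width: 0.256
finger_force: 3.3
```

Request:
drive_tool([
  {"grip": 22,"x": 0,"y": -1,"z": 0.5,"spin": 0},
  {"grip": 22,"x": 0,"y": -1,"z": 0.5,"spin": 0},
  {"grip": 22,"x": 0,"y": 0,"z": 0,"spin": 0},
])

```text
clock: 14.3
eef_pos: [0.4555, -0.2118, 0.3288]
ee_rot: [[-0.001, 1.0, 0.004], [1.0, 0.001, -0.001], [-0.001, 0.004, -1.0]]
contact_force: [11.9, -0.9, -7.2]
grip_width: 0.257
finger_force: 5.4
```

Request:
drive_tool([
  {"grip": 22,"x": 0,"y": -1,"z": 0.5,"spin": 0},
  {"grip": 22,"x": 0,"y": 0,"z": 0,"spin": 0},
  {"grip": 22,"x": 0,"y": 0,"z": 0,"spin": 0},
])

```text
clock: 14.6
eef_pos: [0.4549, -0.2118, 0.3284]
ee_rot: [[-0.002, 1.0, 0.005], [1.0, 0.002, -0.002], [-0.002, 0.005, -1.0]]
contact_force: [11.9, -0.8, -7.6]
grip_width: 0.258
finger_force: 6.4
```

Request:
drive_tool([
  {"grip": 22,"x": 0,"y": -1,"z": 0.5,"spin": 0},
  {"grip": 22,"x": 0,"y": -1,"z": 0.5,"spin": 0},
  {"grip": 22,"x": 0,"y": 0,"z": 0,"spin": 0},
])

```text
clock: 14.9
eef_pos: [0.4539, -0.2117, 0.3276]
ee_rot: [[-0.002, 1.0, 0.007], [1.0, 0.002, -0.002], [-0.002, 0.007, -1.0]]
contact_force: [17.2, -0.8, -11.6]
grip_width: 0.259
finger_force: 8.7
```

Request:
drive_tool([
  {"grip": 22,"x": 0,"y": -1,"z": 0.5,"spin": 0},
  {"grip": 22,"x": 0,"y": -1,"z": 0.5,"spin": 0},
  {"grip": 22,"x": 0,"y": 0,"z": 0,"spin": 0},
])

```text
clock: 15.2
eef_pos: [0.4528, -0.2115, 0.3268]
ee_rot: [[-0.003, 1.0, 0.009], [1.0, 0.003, -0.003], [-0.003, 0.009, -1.0]]
contact_force: [22.4, 0.0, -14.0]
grip_width: 0.254
finger_force: 10.9
```

The force is now climbing steadily against a hard stop, well above the friction, so the magazine is upright. I'll back off and clear out.

Request:
drive_tool([
  {"grip": 22,"x": 0,"y": 4,"z": -2,"spin": 0},
  {"grip": 40,"x": 0,"y": 4,"z": 0,"spin": 0},
  {"grip": 50,"x": 0,"y": 0,"z": 0,"spin": 0},
  {"grip": 50,"x": 0,"y": 0,"z": -10,"spin": 0},
  {"grip": 50,"x": 0,"y": 0,"z": -30,"spin": 0},
  {"grip": 50,"x": 0,"y": 0,"z": -40,"spin": 0},
  {"grip": 50,"x": 0,"y": 0,"z": -40,"spin": 0},
  {"grip": 50,"x": 0,"y": -30,"z": 0,"spin": 0},
  {"grip": 50,"x": 0,"y": -40,"z": 0,"spin": 0},
  {"grip": 50,"x": 0,"y": -30,"z": 0,"spin": 0},
  {"grip": 50,"x": 0,"y": 0,"z": 0,"spin": 0},
])

```text
clock: 16.3
eef_pos: [0.3527, -0.2135, 0.4484]
ee_rot: [[0.003, 1.0, 0.0], [1.0, -0.003, 0.003], [0.003, 0.0, -1.0]]
contact_force: [-0.4, 0.0, -0.0]
grip_width: 0.585
finger_force: 0.0
```

Run:
```python
from h import *
im=robot.get_image('scene');t=robot.get_image('top')
s=robot.sense();print(s['clock'],s['eef_pos'],s['contact_force'])
o=cv2.imread('pics/scene0.png');T0=cv2.imread('pics/top0.png')
r=lambda x:cv2.resize(x,(400,300),interpolation=cv2.INTER_CUBIC)
C=lambda x:r(x[140:240,160:293])
cv2.imwrite('pics/end.png',np.vstack([np.hstack([C(o),C(im)]),np.hstack([r(im[130:310,150:390]),r(t)])]))
g=lambda x:cv2.cvtColor(x,cv2.COLOR_BGR2GRAY).astype(np.float32)
print('scene shift of crank/base patch',cv2.phaseCorrelate(g(o[155:175,168:202]),g(im[155:175,168:202])))
```

```text
16.4 [ 0.3562278  -0.21261108  0.44891662] [0.45895192 0.57729353 0.77428218]
scene shift of crank/base patch ((-0.2474514251238915, -0.0610507739245687), 0.6943899518913693)
```

View pics/end.png

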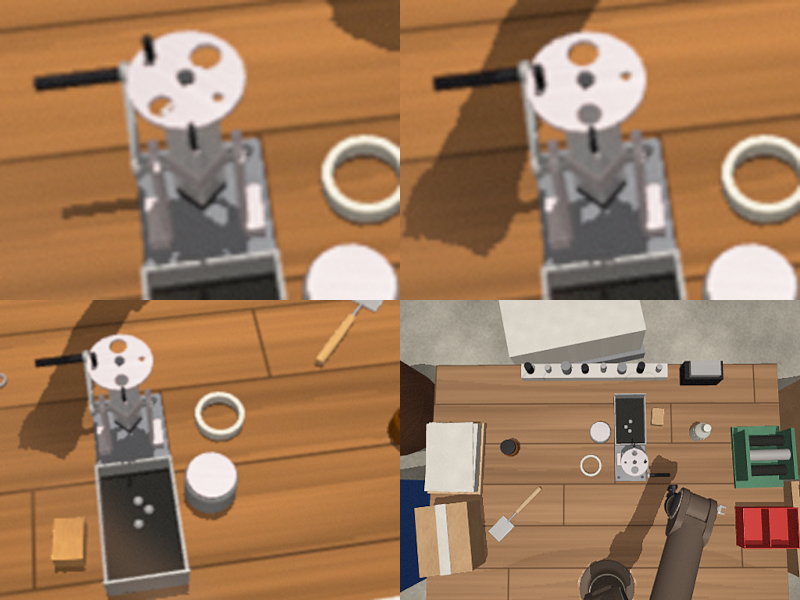

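The crank and disc are back where they started (patch shift about 0.25 px) and the pointer points at the middle hole. Three balls are in the tray at (138,500), (149,509) and (138,523), and the bystanders haven't moved. I'll hand in.

```bash
python3 -c "
from workcell import robot
print(robot.hand_in())"
```

```text
the job is handed in; nothing more can be done
None
```

The job is handed in at about 16 s: the dial is set to the middle hole, all three small balls are in the tray, the magazine is back against its upright stop, and the other bench items look unmoved; I did not see the two big balls directly, but no ball other than the three small ones shows in the tray.

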